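# Take the finished rail out of the vise and bolt it into the transport cradle

### The arm

A 6-joint arm with a two-finger parallel gripper is mounted at the origin on the work surface. World frame = base frame: x ahead of the robot, y to its left, z up, the work surface at z = 0. Lengths are in m, angles in rad, forces in N, time in s.
With the tool pointing down it reaches from about 0.25 to 0.775 m from the base axis. Payload 4 kg.
Tool frame: the origin (TCP) lies at the very end of the fingers, on their centre line; the grasp point (between the pads) lies 19 mm behind it; z points along the fingers, y is the line along which they close (so a half turn about z gives the same grasp; the last joint's range is limited). The gripper opens to 94 mm and grips with 3 to 60 N. Pads are 16 mm wide; open, the fingers measure 119 mm over their backs; the gripper's body (75 mm by 177 mm) begins 78 mm behind the grasp point.
Start: joints at [-1.387, 0.087, 1.371, -0, 1.684, -0.103], TCP at [0.156, -0.528, 0.206] pointing down, gripper open.
Joint ranges: [-3.1, 3.1], [-0.76, 2.03], [0.27, 2.55], [-1.08, 4.22], [0.17, 2.65], [-2.57, 2.57]. Speed limits (rad/s): [2.79, 2.79, 3.14, 3.14, 3.14, 3.14].

### API

Orientations are given as [roll, pitch, yaw] about the fixed x, y, z axes, in that order (R = Rz(yaw) Ry(pitch) Rx(roll)).
In Python, from bench import robot, vision gives the robot as it stands.
- The arm moves only by the shell command python3 -m crank 'ROWS'. ROWS is JSON, a list of rows, each a list of 3 entries, a list of its own where there are three numbers: the closure, from 0 (fully open) to 1 (shut), then the shift along the tool's x, y, z in m, then the turn, a rotation vector about the tool's x, y, z in degrees. A call has 1 to 8 rows; each row shifts and turns the commanded pose from where the row before left it, along the tool's axes as they then stand; what a row does not reach is not made up. A row lasts 1/10 s, in which the tool goes at most 50 mm and 8.59 degrees, less where a joint would pass 70% of its speed; a pose out of reach is approached as far as the arm can. A call with a gripper value outside its range is refused whole. The fingers move at their own pace and stop on an object; the grip force is fixed at half the most. Time passes only in rows, so rows that do not move let the fingers close. It gives the time, the measured TCP pose, the force, the opening and the grip force at its end, in the units of the state.
- robot.get_obs(): the state, without advancing time (a new reading comes with each control period).
- vision.snapshot(name): name is "scene" or "top" or "wrist"; returns a dict with "color" (480x640x3 uint8, red, green, blue), "z_map" (480x640 float32, m along the optical axis (not along the pixel's ray), 0 where there is no reading), "fx", "fy", "cx", "cy" (pixels), "R" (3x3) and "t" (3): a world point X has camera coordinates R X + t. Camera axes: x right, y down, z forward; pixel columns grow to the right and rows downward; lengths in m; the calibration is good to about 2 mm. A picture is of the moment at which its call begins.
- robot.close_job(): hands the job in; it is judged then, once.
The state is a dict: "time": time; "joint_positions": joint angles; "qvel": joint speeds; "joint_torque": joint torques, N m; "tool_pos": TCP position; "ee_rot": TCP orientation; "wrist_force": force on the tool from outside, world axes, zero at the start; "wrist_torque": the same for the moment, N m; "width": finger opening in m; "finger_force": force on a finger pad.
Only numpy, scipy, OpenCV 4.12 (cv2) and the standard library are available. Lean on these libraries where they do the work, as an engineer would, in place of code of your own. Each camera call takes 0.05 s, during which the arm holds its last target. There are 200 camera calls.

### The job

The chair rail in the vise is finished: slide the vise jaw open and leave it open, lift the rail out, and set it down by hand (not dropped) upright on the floor of the cradle's channel. The cradle's barrel bolt has been left part-way across, so clear it out of the rail's way, and once the rail is in, slide the bolt across over it until it is fully home in its keeper. Leave the other things on the bench where they are.

Things in the scene. Friction and masses are not known exactly. Their poses are not given: they have to be found in the camera images.
- rail_centre (a point): Finished chair rail, pale wood: bar 140 long, 32 wide, 50 mm high, plus a 20 mm tenon (12 thick, 34 high) at each end; 0.15-0.27 kg. Point: its centre, 25 mm above its underside; x along its length, z up. Same either way round. Starts upright in the vise, top 65 mm above the bench, up to 15 mm off the jaws' middle along its length. Grip across its width near its middle.
- vise: Grey vise fixed to the bench; origin on the bench, z up, bed 15 mm high. The rail stands on the bed along the vise's y, centre at x = +20 mm. The jaw opens along the vise's -x (robot's side). The far, fixed jaw (x +37 to +63 mm, 110 mm wide) is 32 mm above the bench: fingertips beside the rail must stay above it.
- jaw (a joint): Sliding jaw's travel, m: 0 closed on the rail (start), 0.055 fully open. About 5 N friction, no spring, stays where left. 110 mm wide and 41 mm above the bench; its middle 50 mm rises to 75 mm, with a lip hooked 8 mm over the rail's top, so the rail cannot be lifted until the jaw is open. Open it all the way to make room for the fingers.
- jaw_handle (a point): Upright round steel handle on the sliding jaw, 18 mm in diameter, from 75 to 120 mm above the bench. Point: on its axis, 100 mm above the bench; axes as the vise's; moves with the jaw.
- cradle_seat (a point): Transport cradle fixed to the bench: 212 x 240 mm plywood board with a shallow channel for the rail along its x. Point: middle of the channel's floor, 10 mm above the bench; z up. Channel 200 long, 44 mm wide inside; walls 6 to 8 mm thick, 20 mm above its floor. A seated rail's centre is 25 mm above this point, its length along x.
- keeper (a point): Mouth of the bolt's keeper, a steel loop on a wooden block beside the channel (30 mm along the cradle's x, 26 mm along y, top 81 mm above the bench). Point: on the bolt's axis, 70 mm above the bench, where the bolt enters; 55 mm along x and 33 mm along y from cradle_seat; axes as the cradle's.
- bolt (a joint): Barrel bolt's travel, m (steel bar 12 mm thick, crossing over the channel, 4 mm above a seated rail): 0 drawn back, clear of the channel; 0.080 fully home, tip 15 mm in the keeper. Starts at 0.02 to 0.06, over the channel in the rail's way; draw it back (below 0.008) before the rail goes in. About 3.5 N friction, no spring, stays where left.
- bolt_handle (a point): Upright round steel handle of the bolt, 16 mm in diameter, from 83 to 123 mm above the bench. Point: on its axis, 106 mm above the bench; axes as the cradle's. It moves along the cradle's +y as the bolt goes home. The block and guides that carry the bolt (30 mm along x, y -168 to -34 mm from cradle_seat) reach 81 mm above the bench.
- glue: Bystander: white glue bottle, 58 mm in diameter, 170 mm tall, standing between the vise and the cradle. Origin at the centre of its underside.
- tape: Bystander: cardboard-brown roll of tape lying on the free front part of the cradle's board, 84 mm across, 24 mm high. Origin at the centre of its underside.
- screwdriver: Bystander: screwdriver, 200 mm long, lying on the robot's side of the vise. Origin at the centre of its underside.
- mallet: Bystander: dark wooden mallet, 245 mm long and 60 mm high, lying on the far side of the vise. Origin at the centre of its underside (of the head).
- offcut: Bystander: plain offcut of pale wood without tenons, 150 x 45 x 35 mm, lying on the far side of the cradle. Origin at the centre of its underside.
There are look-alikes about, which are no part of the job. Leave any black look-alike of the part that bears rail_centre alone.

How it is judged:
By the outcome, as a careful person would: the job done as asked, in the order asked, and still so for the second after the job is handed in, with the robot touching nothing.
It also fails if it takes over 64 s, if anything falls off the work surface, if the arm or the gripper's body presses on something with over 40 N, if the wrist force passes 120 N, or if a joint passes its speed limit or range.

## Working session

There is one attempt and no reset: what is moved stays moved. The work goes in short steps, Python scripts to look and compute and a shell command to move; the robot and the scene stay as the last step left them, time stands still between calls to the robot, and variables do not carry over. Pictures are saved under pics/ and viewed, at most 10 in all, crops included, and the job is handed in when it is done.

```bash
ls; mkdir -p pics
python3 - <<'E'
from bench import robot, vision
import cv2,numpy as np
o=robot.get_obs()
print(o)
for n in ("top","scene"):
    s=vision.snapshot(n); np.savez(f"{n}0.npz",**s)
    cv2.imwrite(f"pics/{n}0.png",s["color"][:,:,::-1]); print(n,s["fx"],s["fy"],s["cx"],s["cy"],s["R"],s["t"])
E
```

```text
pics
{'time': 0.0, 'joint_positions': array([-1.38708033e+00,  8.79348275e-02,  1.37224306e+00, -1.36904356e-05,
        1.68361233e+00, -1.03088804e-01]), 'qvel': array([ 1.08027737e-03, -1.51444081e-04,  5.22199266e-04,  5.36424471e-05,
        1.42555206e-03, -3.92413880e-04]), 'joint_torque': array([-1.97840985e-03, -3.40184391e+01, -3.02429867e+01,  7.16269319e-02,
        3.29552300e-02, -1.49746807e-04]), 'tool_pos': array([ 0.15548402, -0.52698698,  0.2043209 ]), 'ee_rot': array([-3.13940535e+00, -2.12608748e-04,  2.86803046e-01]), 'wrist_force': array([0.14492385, 0.36806554, 0.60515803]), 'wrist_torque': array([ 0.01863086,  0.03680107, -0.00230711]), 'finger_force': 0.0, 'width': 0.09385594662333707}
top 441.87929380346435 441.87929380346435 319.44173470424374 245.37666423881655 [[ 0.01072115 -0.99975806 -0.01920643]
 [-0.99435197 -0.00863101 -0.1057812 ]
 [ 0.10558984  0.02023204 -0.99420393]] [0.00626857 0.45165674 0.9457515 ]
scene 607.6953699491999 607.6953699491999 323.768993434686 242.4115949993062 [[ 0.87522047  0.48358981  0.01140275]
 [ 0.33241918 -0.58416668 -0.74043688]
 [-0.35140663  0.65183601 -0.67202916]] [-0.41007957 -0.09962149  1.6583201 ]
```

View pics/top0.png

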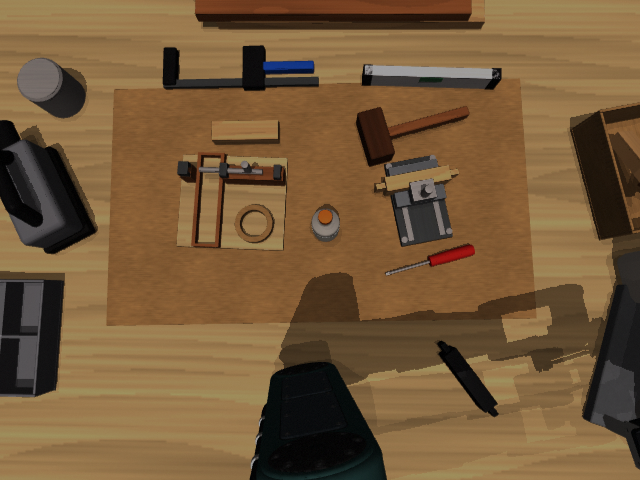

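View pics/scene0.png

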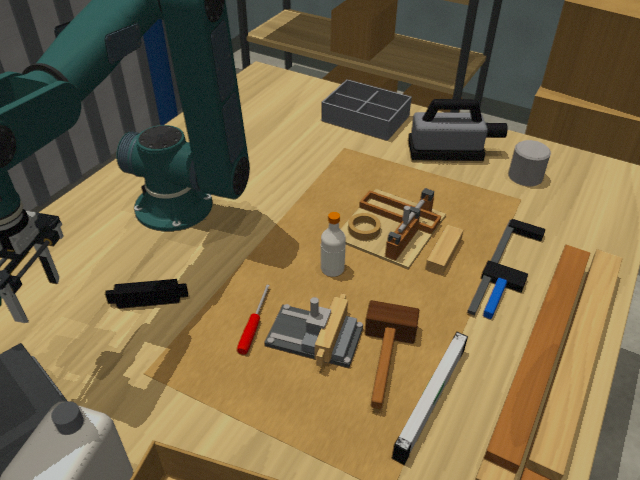

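Top view: the vise with the rail at about (417,180), its handle near (425,188), the cradle at (233,202), the bolt handle near (245,166), and the black look-alike at (467,378). Next I measure from the depth maps.

```bash
cat > h.py <<'E'
import numpy as np, cv2
def load(n): return dict(np.load(f"{n}.npz"))
def xyz(s):
    v,u=np.mgrid[0:480,0:640]; z=s["z_map"]
    c=np.stack([(u-s["cx"])/s["fx"]*z,(v-s["cy"])/s["fy"]*z,z],-1)
    w=(c-s["t"])@s["R"]; w[z==0]=np.nan; return w
def ray(s,u,v,h):
    d=s["R"].T@np.array([(u-s["cx"])/s["fx"],(v-s["cy"])/s["fy"],1]); o=-s["R"].T@s["t"]
    return o+d*(h-o[2])/d[2]
def proj(s,X):
    c=s["R"]@np.array(X)+s["t"]; return s["fx"]*c[0]/c[2]+s["cx"],s["fy"]*c[1]/c[2]+s["cy"]
def snap(n,f):
    from bench import vision
    s=vision.snapshot(n); np.savez(f"{f}.npz",**s); return s
E
python3 - <<'E'
from h import *
s=load("top0"); w=xyz(s)
print("mat z",np.nanmedian(w[290:310,130:230,2]), "corners", ray(s,417,180,.065),ray(s,233,202,0))
a=cv2.resize(s["color"][145:255,165:295],None,fx=3,fy=3,interpolation=cv2.INTER_CUBIC)
b=cv2.resize(s["color"][145:255,365:465],None,fx=4.0,fy=3,interpolation=cv2.INTER_CUBIC)[:, :]
b=cv2.resize(s["color"][145:255,365:495],None,fx=3,fy=3,interpolation=cv2.INTER_CUBIC)
t=load("scene0")
c=cv2.resize(t["color"][180:280,340:470],None,fx=3,fy=2.7,interpolation=cv2.INTER_CUBIC)[:270]
c=cv2.resize(t["color"][185:275,340:470],None,fx=3,fy=3,interpolation=cv2.INTER_CUBIC)
d=cv2.resize(t["color"][285:375,250:380],None,fx=3,fy=3,interpolation=cv2.INTER_CUBIC)
im=np.vstack([np.hstack([a,b]),np.hstack([c,d])]); print(im.shape)
cv2.imwrite("pics/z0.png",im[:,:,::-1])
E
```

```text
mat z 0.0006899281852135088 corners [ 0.58877401 -0.19610041  0.065     ] [0.55194191 0.20947729 0.        ]
(600, 780, 3)
```

View pics/z0.png

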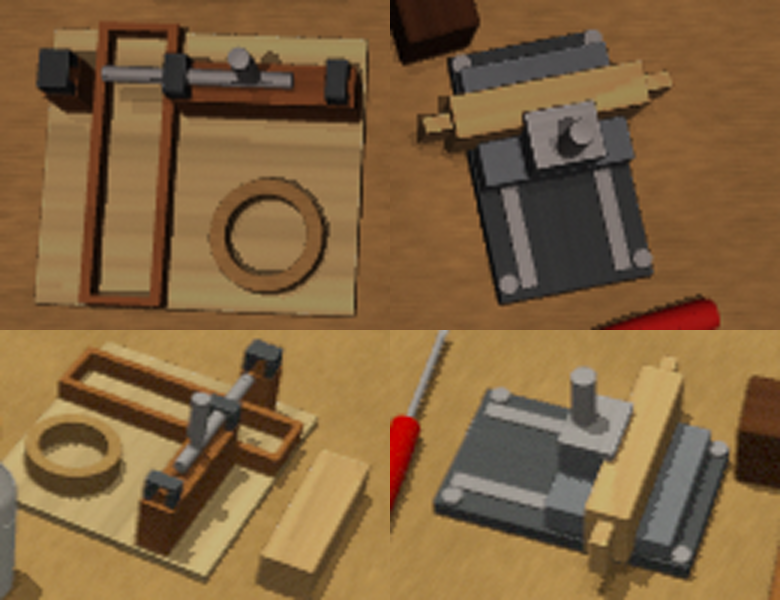

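Crops: jaw handle top at about (427.7,188), bolt handle top at (244.5,165), bolt tip over the channel near (200,169), and the rail along a line tilted about 10°. Now the numbers.

```bash
cat > meas.py <<'E'
from h import *
def handles(s,lo,hi,box):
    w=xyz(s); m=(w[...,2]>lo)&(w[...,2]<hi)&(w[...,0]>box[0])&(w[...,0]<box[1])&(w[...,1]>box[2])&(w[...,1]<box[3])
    p=w[m]; return len(p),p.mean(0).round(4) if len(p) else None,p.min(0).round(4),p.max(0).round(4)
E
python3 - <<'E'
from meas import *
for n in("top0","scene0"):
    s=load(n); w=xyz(s); print(n)
    print(" jaw h",handles(s,.085,.13,(.45,.65,-.3,-.1)))
    print(" bolt h",handles(s,.09,.13,(.5,.75,.05,.35)))
    # rail: pale wood
    hsv=cv2.cvtColor(s["color"],cv2.COLOR_RGB2HSV)
    X,Y,Z=w[...,0],w[...,1],w[...,2]
    box=(X>.45)&(X<.72)&(Y>-.34)&(Y<-.08)
    m=box&(Z>.058)&(Z<.071)&(hsv[...,1]>70)&(hsv[...,0]>11)
    p=w[m]; r=cv2.minAreaRect((p[:,:2]*1000).astype(np.float32)); print(" rail top",len(p),r,np.median(p[:,2]))
    m2=box&(Z>.035)&(hsv[...,1]>70)&(hsv[...,0]>11)
    p=w[m2];r=cv2.minAreaRect((p[:,:2]*1000).astype(np.float32)); print(" rail all",len(p),r)
    box=(X>.42)&(X<.72)&(Y>.06)&(Y<.36)
    p=w[box&(Z>.024)&(Z<.034)&(hsv[...,0]<11)&(hsv[...,1]>90)]
    r=cv2.minAreaRect((p[:,:2]*1000).astype(np.float32)); print(" channel",len(p),r)
    p=w[box&(Z>.006)&(Z<.014)]
    r=cv2.minAreaRect((p[:,:2]*1000).astype(np.float32)); print(" board",len(p),r)
    print(" bar",handles(s,.07,.0795,(.5,.75,.05,.35)))
    bx=(X>.42)&(X<.8)&(Y>-.34)&(Y<-.08)
    p=w[bx&(Z>.006)&(Z<.018)&(hsv[...,1]<90)]
    r=cv2.minAreaRect((p[:,:2]*1000).astype(np.float32)); print(" visebed",len(p),r)
    print(" glue",handles(s,.12,.19,(.4,.6,-.08,.06)))
s=load("top0")
print("handle rays",ray(s,427.7,188.3,.12),ray(s,244.3,165,.123))
E
```

```text
top0
 jaw h (101, array([ 0.5551, -0.206 ,  0.1126]), array([ 0.5481, -0.2162,  0.085 ]), array([ 0.5649, -0.1991,  0.1246]))
 bolt h (81, array([0.6025, 0.1608, 0.1161]), array([0.5968, 0.1546, 0.0935]), array([0.6112, 0.1696, 0.1252]))
 rail top 917 ((610.0548095703125, -170.46163940429688), (193.53851318359375, 130.573486328125), 56.77321243286133) 0.06492885275907118
 rail all 1149 ((636.8759155273438, -183.36907958984375), (163.27212524414062, 203.50244140625), 0.8819209933280945)
 channel 363 ((538.8718872070312, 226.36082458496094), (201.70420837402344, 212.1898193359375), 65.21923828125)
 board 6375 ((567.1395263671875, 199.20571899414062), (262.15478515625, 294.200927734375), 89.0888900756836)
 bar (382, array([0.6052, 0.2103, 0.0749]), array([0.5881, 0.0936, 0.07  ]), array([0.6242, 0.3142, 0.0795]))
 visebed 1867 ((535.4746704101562, -211.88885498046875), (233.29672241210938, 114.307861328125), 11.491856575012207)
 glue (300, array([ 0.4872, -0.0023,  0.1502]), array([ 0.4717, -0.0217,  0.12  ]), array([0.5041, 0.018 , 0.1738]))
scene0
 jaw h (139, array([ 0.56  , -0.2102,
[... 398 characters left out ...]
560546875, 168.33349609375), 89.90889739990234)
 channel 6 ((579.5392456054688, 190.00634765625), (28.129859924316406, 204.17445373535156), 18.128936767578125)
 board 2272 ((574.2138671875, 209.10958862304688), (286.91558837890625, 295.1993103027344), 1.2065569162368774)
 bar (232, array([0.6084, 0.2021, 0.075 ]), array([0.5903, 0.0933, 0.0701]), array([0.6234, 0.3178, 0.0795]))
 visebed 1606 ((558.8658447265625, -208.215087890625), (189.53160095214844, 120.41410827636719), 11.689725875854492)
 glue (293, array([ 0.4947, -0.007 ,  0.1472]), array([ 0.4738, -0.0197,  0.12  ]), array([0.5108, 0.014 , 0.174 ]))
handle rays [ 0.55770954 -0.20598858  0.12      ] [0.60260806 0.1618133  0.123     ]
```

```bash
cat >> meas.py <<'E'
def comp(m,seed):
    n,l,st,c=cv2.connectedComponentsWithStats(m.astype(np.uint8),connectivity=4)
    k=1+np.argmin([np.hypot(*(c[i]-seed))-(st[i,4]>60)*1000 for i in range(1,n)]); return l==k
def rect(s,m,h):
    c=max(cv2.findContours(m.astype(np.uint8),cv2.RETR_EXTERNAL,cv2.CHAIN_APPROX_NONE)[0],key=len)[:,0]
    p=np.array([ray(s,u,v,h)[:2] for u,v in c])*1000
    return cv2.minAreaRect(p.astype(np.float32))
E
python3 - <<'E'
from meas import *
s=load("top0"); w=xyz(s); hsv=cv2.cvtColor(s["color"],cv2.COLOR_RGB2HSV); Z=w[...,2]
H,S,V=[hsv[...,i].astype(int) for i in range(3)]
m=(H>11)&(S>70)&(V>110)&(Z>.055)&(Z<.07); m[:, :380]=0;m[:,460:]=0;m[:150]=0;m[210:]=0
m=comp(m,(417,180)); print("rail",m.sum(),rect(s,m,.065))
m2=(H>11)&(S>70)&(Z>.035)&(Z<.07); m2[:, :370]=0;m2[:,465:]=0;m2[:165]=0;m2[200:]=0
m2=comp(m2,(417,180)); print("rail+tenon",m2.sum(),rect(s,m2,.06))
v,u=np.where(m2); print("tenon ends",u.min(),v[u==u.min()],u.max(),v[u==u.max()])
a=np.array([[57,28],[368,40],[353,315],[37,303]])/3+[165,145]
P=np.array([ray(s,*q,.010) for q in a]);print("board",P.round(4).tolist(),P.mean(0))
a=np.array([[100,22],[185,25],[162,307],[80,303]])/3+[165,145]
P=np.array([ray(s,*q,.030) for q in a]);print("chan",P.round(4).tolist(),P.mean(0), P[0]-P[3],P[1]-P[2])
a=(np.array([[104,74],[290,81]]))/3+[165,145]
P=np.array([ray(s,*q,.076) for q in a]);print("bar",P.round(4).tolist())
a=(np.array([[40,50],[72,52],[327,60],[349,62]]))/3+[165,145]
P=np.array([ray(s,*q,.081) for q in a]);print("blocks",P.round(4).tolist())
m=(H<12)&(S>90)&(V>40)&(Z>.022)&(Z<.034); m[:150]=0;m[252:]=0;m[:,:180]=0;m[:,232:]=0
print("chan mask",m.sum(),rect(s,m,.03))
v,u=np.where(m); 
for r in (190,200,210,220,230,240): print(r,u[v==r].tolist())
E
```

```text
rail 850 ((595.5687255859375, -206.50978088378906), (30.692256927490234, 156.50198364257812), 11.573437690734863)
rail+tenon 1096 ((591.6900024414062, -195.99774169921875), (37.30539321899414, 182.1434326171875), 11.681534767150879)
tenon ends 375 [186 187 188 189] 458 [170 171 172 173]
board [[0.6601, 0.3234, 0.01], [0.6518, 0.0855, 0.01], [0.442, 0.0928, 0.01], [0.4489, 0.3293, 0.01]] [0.55068135 0.20773996 0.01      ]
chan [[0.6585, 0.2845, 0.03], [0.6564, 0.2206, 0.03], [0.4447, 0.2304, 0.03], [0.4471, 0.2908, 0.03]] [0.5516885  0.25656744 0.03      ] [ 0.21132611 -0.00627465  0.        ] [ 0.2117199  -0.00986782  0.        ]
bar [[0.6057, 0.266, 0.076], [0.6014, 0.1337, 0.076]]
blocks [[0.6214, 0.3107, 0.081], [0.6201, 0.2879, 0.081], [0.6152, 0.1072, 0.081], [0.6139, 0.0917, 0.081]]
chan mask 719 ((552.6752319335938, 259.6593933105469), (61.680206298828125, 212.2636260986328), 88.31488037109375)
190 [196, 197, 198, 219, 220, 221, 222]
200 [195, 196, 197, 218, 219, 220, 221]
210 [194, 195, 196, 197, 218, 219, 220]
220 [193, 194, 195, 196, 217, 218, 219]
230 [193, 194, 195, 216, 217, 218, 219]
240 [192, 193, 194, 195, 216, 217, 218]
```

Consistent: cradle seat ≈ (0.551, 0.257) at yaw −2°, vise at yaw 11.6°, jaw handle ≈ (0.5575, −0.2075), bolt handle ≈ (0.603, 0.161). Its handle sits 96 mm from the seat in y, so bolt travel is about 0.04. To the jaw handle: turn the closing line along the vise's x (yaw 101.6°), then travel.

```bash
cat > go.py <<'E'
import sys,numpy as np
from bench import robot
from scipy.spatial.transform import Rotation as Ro
# go.py x y z yaw_deg : shift in tool axes AFTER turning, and turn about the tool axes
x,y,z,yaw=map(float,sys.argv[1:5]); o=robot.get_obs()
R0=Ro.from_euler("xyz",o["ee_rot"]); R1=Ro.from_euler("xyz",[np.pi,0,np.radians(yaw)])
d=np.array([x,y,z])-o["tool_pos"]
print("t",round(o["time"],2),"pos",o["tool_pos"].round(4),"yaw",np.degrees(o["ee_rot"]).round(1),"F",o["wrist_force"].round(1),"w",round(o["width"],4),"ff",round(o["finger_force"],1))
print("turn",np.degrees((R0.inv()*R1).as_rotvec()).round(1),"then shift mm",(R1.inv().apply(d)*1000).round(1))
E
python3 -m crank '[[0,[0,0,0],[0,0,-8.5]],[0,[0,0,0],[0,0,-8.5]],[0,[0,0,0],[0,0,-8.5]],[0,[0,0,0],[0,0,-8.5]],[0,[0,0,0],[0,0,-8.5]],[0,[0,0,0],[0,0,-8.5]],[0,[0,0,0],[0,0,-8.5]],[0,[0,0,0],[0,0,-8.5]]]'
python3 -m crank '[[0,[0,0,0],[0,0,-8.5]],[0,[0,0,0],[0,0,-8.5]],[0,[0.02,0.04,0],[0,0,0]],[0,[0.02,0.04,0],[0,0,0]],[0,[0.02,0.04,0],[0,0,0]],[0,[0.02,0.04,0],[0,0,0]],[0,[0.02,0.04,0],[0,0,0]],[0,[0.02,0.04,0],[0,0,0]]]'
python3 go.py 0.5575 -0.2075 0.2 101.6
```

```text
time: 0.9
tool_pos: [0.1555, -0.5272, 0.2048]
ee_rot: [-3.141, -0.001, 1.48]
wrist_force: [1.0, 0.6, 0.2]
width: 0.0941
finger_force: 0.0
time: 1.7
tool_pos: [0.368, -0.3608, 0.205]
ee_rot: [-3.141, -0.001, 1.77]
wrist_force: [0.3, 0.5, -0.3]
width: 0.094
finger_force: 0.0
t 1.7 pos [ 0.368  -0.3608  0.205 ] yaw [-180.    -0.   101.4] F [ 0.3  0.5 -0.3] w 0.094 ff 0.0
turn [-0.  -0.  -0.2] then shift mm [112.1 216.4   5. ]
```

```bash
python3 -m crank '[[0,[0.02,0.04,0],[0,0,0]],[0,[0.02,0.04,0],[0,0,0]],[0,[0.02,0.04,0],[0,0,0]],[0,[0.02,0.04,0],[0,0,0]],[0,[0.02,0.04,0],[0,0,0]],[0,[0.012,0.016,0],[0,0,0]],[0,[0,0,0],[0,0,0]],[0,[0,0,0],[0,0,0]]]'
python3 go.py 0.5575 -0.2075 0.086 101.6
python3 - <<'E'
from h import *
s=snap("wrist","w1"); w=xyz(s)
X,Y,Z=w[...,0],w[...,1],w[...,2]
p=w[(Z>.09)&(Z<.13)&(X>.5)&(X<.62)&(Y>-.27)&(Y<-.14)]
print(len(p),p.min(0),p.max(0),np.median(p,0))
cv2.imwrite("pics/w1.png",s["color"][:,:,::-1])
E
```

```text
time: 2.5
tool_pos: [0.5562, -0.2097, 0.2048]
ee_rot: [-3.14, -0.0, 1.771]
wrist_force: [-0.7, -0.2, -0.7]
width: 0.0939
finger_force: 0.0
t 2.5 pos [ 0.5562 -0.2097  0.2048] yaw [-179.9   -0.   101.5] F [-0.7 -0.2 -0.7] w 0.0939 ff 0.0
turn [-0.1 -0.  -0.1] then shift mm [  1.9   1.7 118.8]
490 [ 0.54877092 -0.21503643  0.09055706] [ 0.56645285 -0.19757057  0.12118603] [ 0.55699344 -0.20343199  0.11898128]
```

View pics/w1.png

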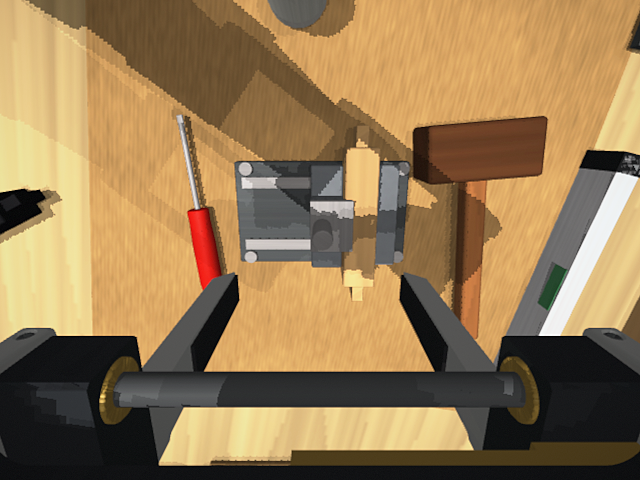

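Wrist view: the jaw handle at (322,235) lies between the fingers, and its depth extents centre at (0.5576, −0.2063), agreeing with the top view. Descend and grip, with closing along the travel.

```bash
python3 -m crank '[[0,[0.003,0.0015,0.03],[0,0,0]],[0,[0,0,0.04],[0,0,0]],[0,[0,0,0.035],[0,0,0]],[0,[0,0,0.012],[0,0,0]],[0,[0,0,0],[0,0,0]],[1,[0,0,0],[0,0,0]],[1,[0,0,0],[0,0,0]],[1,[0,0,0],[0,0,0]]]'
python3 -m crank '[[1,[0,0,0],[0,0,0]],[1,[0,0,0],[0,0,0]],[1,[0,0,0],[0,0,0]],[1,[0,0,0],[0,0,0]],[1,[0,0,0],[0,0,0]]]'
```

```text
time: 3.35
tool_pos: [0.5587, -0.2073, 0.0909]
ee_rot: [3.138, 0.003, 1.77]
wrist_force: [-0.7, 0.4, -0.3]
width: 0.0735
finger_force: 0.0
time: 3.85
tool_pos: [0.5574, -0.2065, 0.0884]
ee_rot: [-3.141, -0.0, 1.77]
wrist_force: [-0.2, 0.6, -0.2]
width: 0.0334
finger_force: 0.0
```

```bash
python3 -m crank '[[1,[0,0,0],[0,0,0]],[1,[0,0,0],[0,0,0]],[1,[0,0,0],[0,0,0]],[1,[0,0,0],[0,0,0]]]'
python3 -m crank '[[1,[0,-0.008,0],[0,0,0]],[1,[0,-0.008,0],[0,0,0]],[1,[0,-0.008,0],[0,0,0]],[1,[0,-0.008,0],[0,0,0]],[1,[0,-0.008,0],[0,0,0]],[1,[0,-0.008,0],[0,0,0]],[1,[0,-0.005,0],[0,0,0]],[1,[0,0,0],[0,0,0]]]'
```

```text
time: 4.25
tool_pos: [0.5578, -0.2065, 0.0884]
ee_rot: [3.141, 0.0, 1.77]
wrist_force: [2.2, 0.4, -0.3]
width: 0.0178
finger_force: 30.0
time: 5.05
tool_pos: [0.5054, -0.2171, 0.0884]
ee_rot: [3.141, 0.0, 1.77]
wrist_force: [3.0, 0.8, -2.1]
width: 0.0179
finger_force: 30.0
```

```bash
python3 -m crank '[[1,[0,-0.002,0],[0,0,0]],[1,[0,-0.001,0],[0,0,0]],[1,[0,0,0],[0,0,0]]]'
python3 go.py 0.5039 -0.2175 0.21 101.6
```

```text
time: 5.35
tool_pos: [0.5042, -0.2174, 0.0884]
ee_rot: [3.138, 0.001, 1.771]
wrist_force: [6.9, 0.3, -3.9]
width: 0.0172
finger_force: 30.0
t 5.35 pos [ 0.5042 -0.2174  0.0884] yaw [179.8   0.  101.4] F [ 6.9  0.3 -3.9] w 0.0172 ff 30.0
turn [ 0.2  0.  -0.2] then shift mm [  -0.    -0.3 -121.6]
```

Jaw is at its stop after 54.7 mm of travel. Release, rise, and go to the bolt handle.

```bash
python3 -m crank '[[0,[0,0.001,0],[0,0,0]],[0,[0,0,0],[0,0,0]],[0,[0,0,0],[0,0,0]],[0,[0,0,0],[0,0,0]],[0,[0,0,-0.03],[0,0,0]],[0,[0,0,-0.045],[0,0,0]],[0,[0,0,-0.045],[0,0,0]],[0,[0,0,0],[0,0,-8.5]]]'
python3 -m crank '[[0,[0,0,0],[0,0,-8.5]],[0,[0,0,0],[0,0,-8.5]],[0,[0,0,0],[0,0,-8.5]],[0,[0,0,0],[0,0,-8.5]],[0,[0,0,0],[0,0,-8.5]],[0,[0,0,0],[0,0,-8.5]],[0,[0,0,0],[0,0,-8.5]],[0,[0,0,0],[0,0,-8.5]]]'
python3 go.py 0.603 0.161 0.21 178
```

```text
time: 6.15
tool_pos: [0.5063, -0.2192, 0.2171]
ee_rot: [3.132, 0.011, 1.922]
wrist_force: [0.1, -0.4, -0.2]
width: 0.078
finger_force: 0.0
time: 6.95
tool_pos: [0.5032, -0.2175, 0.2085]
ee_rot: [-3.141, -0.001, 3.111]
wrist_force: [-0.4, -0.3, 0.5]
width: 0.0938
finger_force: 0.0
t 6.95 pos [ 0.5032 -0.2175  0.2085] yaw [-180.    -0.   178.3] F [-0.4 -0.3  0.5] w 0.0938 ff 0.0
turn [-0.  -0.   0.3] then shift mm [-86.6 381.7  -1.5]
```

```bash
python3 -m crank '[[0,[-0.01,0.045,0],[0,0,0]],[0,[-0.01,0.045,0],[0,0,0]],[0,[-0.01,0.045,0],[0,0,0]],[0,[-0.01,0.045,0],[0,0,0]],[0,[-0.01,0.045,0],[0,0,0]],[0,[-0.01,0.045,0],[0,0,0]],[0,[-0.01,0.045,0],[0,0,0]],[0,[-0.01,0.045,0],[0,0,0]]]'
python3 -m crank '[[0,[-0.007,0.022,0],[0,0,0]],[0,[0,0,0],[0,0,0]],[0,[0,0,0],[0,0,0]]]'
python3 go.py 0.603 0.161 0.09 178;  python3 - <<'E'
from h import *
for n in ("wrist","top"):
    s=snap(n,n+"2"); w=xyz(s); X,Y,Z=w[...,0],w[...,1],w[...,2]
    p=w[(Z>.095)&(Z<.13)&(X>.57)&(X<.63)&(Y>.11)&(Y<.21)]
    if len(p): print(n,len(p),p.min(0),p.max(0),np.median(p,0))
E
```

```text
time: 7.75
tool_pos: [0.5965, 0.1411, 0.2086]
ee_rot: [-3.141, 0.0, 3.105]
wrist_force: [0.7, -0.7, -0.4]
width: 0.0938
finger_force: 0.0
time: 8.05
tool_pos: [0.604, 0.1609, 0.2081]
ee_rot: [-3.14, -0.001, 3.106]
wrist_force: [-0.2, -1.8, 0.4]
width: 0.0941
finger_force: 0.0
t 8.05 pos [0.604  0.1609 0.2081] yaw [-1.799e+02 -1.000e-01  1.780e+02] F [-0.2 -1.8  0.4] w 0.0941 ff 0.0
turn [-0.1 -0.1 -0. ] then shift mm [1.000e+00 1.000e-01 1.181e+02]
wrist 394 [0.5973303  0.15629297 0.09525448] [0.61265429 0.17190869 0.12435978] [0.60216945 0.16405621 0.12185558]
top 12 [0.59874377 0.15458185 0.09792914] [0.60850391 0.15626531 0.12088583] [0.60390006 0.1553353  0.10675785]
```

```bash
python3 -m crank '[[1,[0,0.002,0.035],[0,0,0]],[0.4,[0,0,0.04],[0,0,0]],[0.4,[0,0,0.033],[0,0,0]],[0.4,[0,0,0.01],[0,0,0]],[1,[0,0,0],[0,0,0]],[1,[0,0,0],[0,0,0]],[1,[0,0,0],[0,0,0]],[1,[0,0,0],[0,0,0]]]'
python3 -m crank '[[1,[0,0,0],[0,0,0]],[1,[0,0,0],[0,0,0]],[1,[0,0,0],[0,0,0]],[1,[0,0,0],[0,0,0]]]'
```

```text
time: 8.95
tool_pos: [0.6057, 0.1633, 0.0929]
ee_rot: [3.141, 0.004, 3.105]
wrist_force: [0.0, 0.6, 0.4]
width: 0.0334
finger_force: 0.0
time: 9.35
tool_pos: [0.6047, 0.1639, 0.0912]
ee_rot: [3.14, 0.001, 3.106]
wrist_force: [-0.2, 1.6, 2.6]
width: 0.0156
finger_force: 30.0
```

```bash
python3 -m crank '[[1,[0,-0.008,0],[0,0,0]],[1,[0,-0.008,0],[0,0,0]],[1,[0,-0.008,0],[0,0,0]],[1,[0,-0.008,0],[0,0,0]],[1,[0,-0.005,0],[0,0,0]],[1,[0,0,0],[0,0,0]]]'
python3 -m crank '[[1,[0,-0.002,0],[0,0,0]],[1,[0,-0.002,0],[0,0,0]],[1,[0,0,0],[0,0,0]]]'
```

```text
time: 9.95
tool_pos: [0.6035, 0.1244, 0.0912]
ee_rot: [-3.14, 0.001, 3.104]
wrist_force: [0.7, 0.8, 6.1]
width: 0.0153
finger_force: 30.0
time: 10.25
tool_pos: [0.6034, 0.1214, 0.0912]
ee_rot: [-3.141, 0.002, 3.105]
wrist_force: [1.4, 1.8, 5.5]
width: 0.0157
finger_force: 30.0
```

```bash
python3 -m crank '[[1,[0,-0.002,0],[0,0,0]],[1,[0,0,0],[0,0,0]]]'
python3 -m crank '[[1,[0,-0.002,0],[0,0,0]],[1,[0,0,0],[0,0,0]]]'
python3 -m crank '[[1,[0,-0.002,0],[0,0,0]],[1,[0,0,0],[0,0,0]]]'
```

```text
time: 10.45
tool_pos: [0.6034, 0.1211, 0.0912]
ee_rot: [3.139, 0.002, 3.106]
wrist_force: [1.3, 7.4, 5.1]
width: 0.0154
finger_force: 30.0
time: 10.65
tool_pos: [0.6034, 0.1211, 0.0912]
ee_rot: [3.135, 0.002, 3.107]
wrist_force: [2.3, 11.1, 5.0]
width: 0.0153
finger_force: 30.0
time: 10.85
tool_pos: [0.6034, 0.1211, 0.0912]
ee_rot: [3.132, 0.002, 3.108]
wrist_force: [1.3, 15.3, 3.7]
width: 0.0153
finger_force: 30.0
```

Bolt stops at handle y = 0.121 (drawn back). Home should then be near y = 0.201. Release, rise, and re-measure the rail.

```bash
python3 -m crank '[[0.3,[0,0.006,0],[0,0,0]],[0.3,[0,0,0],[0,0,0]],[0.3,[0,0,0],[0,0,0]],[0.3,[0,0,0],[0,0,0]],[0.3,[0,0,0],[0,0,0]],[0.3,[0,0,-0.035],[0,0,0]],[0.3,[0,0,-0.045],[0,0,0]],[0.3,[0,0,-0.045],[0,0,8.5]]]'
python3 -m crank '[[0.3,[0,0,0],[0,0,8.5]],[0.3,[0,0,0],[0,0,8.5]],[0.3,[0,0,0],[0,0,8.5]],[0.3,[0,0,0],[0,0,8.5]],[0.3,[0,0,0],[0,0,8.5]],[0.3,[0,0,0],[0,0,8.5]],[0.3,[0,0,0],[0,0,8.5]],[0.3,[0,0,0],[0,0,8.5]]]'
python3 - <<'E'
from meas import *
s=snap("top","top3"); w=xyz(s); hsv=cv2.cvtColor(s["color"],cv2.COLOR_RGB2HSV); Z=w[...,2]
H,S,V=[hsv[...,i].astype(int) for i in range(3)]
m=(H>11)&(S>70)&(V>110)&(Z>.059)&(Z<.07); m[:, :380]=0;m[:,465:]=0;m[:150]=0;m[210:]=0
m=comp(m,(417,180)); print("rail top",m.sum(),rect(s,m,.065))
m2=(H>11)&(S>70)&(Z>.035)&(Z<.07); m2[:, :370]=0;m2[:,465:]=0;m2[:160]=0;m2[205:]=0
m2=comp(m2,(417,180)); print("rail+tenon",m2.sum(),rect(s,m2,.06))
v,u=np.where(m2); a=u.min(),v[u==u.min()].mean(); b=u.max(),v[u==u.max()].mean()
A,B=ray(s,a[0]-.5,a[1],.057),ray(s,b[0]+.5,b[1],.057); print(A,B,(A+B)/2,np.linalg.norm(A-B),np.degrees(np.arctan2(B[0]-A[0],A[1]-B[1])))
a=cv2.resize(s["color"][140:260,160:500],None,fx=2.3,fy=2.3,interpolation=cv2.INTER_CUBIC)
cv2.imwrite("pics/t3.png",a[:,:,::-1])
E
python3 go.py 0.592 -0.196 0.2 101.6
```

```text
time: 11.65
tool_pos: [0.6022, 0.1216, 0.2159]
ee_rot: [-3.14, -0.002, 2.953]
wrist_force: [0.3, 0.7, 0.1]
width: 0.0658
finger_force: 0.0
time: 12.45
tool_pos: [0.6028, 0.1217, 0.2153]
ee_rot: [-3.141, 0.001, 1.764]
wrist_force: [0.4, -0.0, 0.5]
width: 0.0658
finger_force: 0.0
rail top 945 ((593.79052734375, -197.7606964111328), (31.467529296875, 139.24705505371094), 11.523061752319336)
rail+tenon 1282 ((591.8343505859375, -195.9654541015625), (38.8088264465332, 182.1623992919922), 11.881226539611816)
[ 0.57389465 -0.10676035  0.057     ] [ 0.60998823 -0.286592    0.057     ] [ 0.59194144 -0.19667618  0.057     ] 0.18341801323165652 11.348910771092193
t 12.5 pos [0.6028 0.1217 0.2153] yaw [-180.     0.   100.8] F [ 0.4 -0.5  0.7] w 0.0659 ff 0.0
turn [-0.   0.  -0.8] then shift mm [-309.   -74.5   15.3]
```

View pics/t3.png

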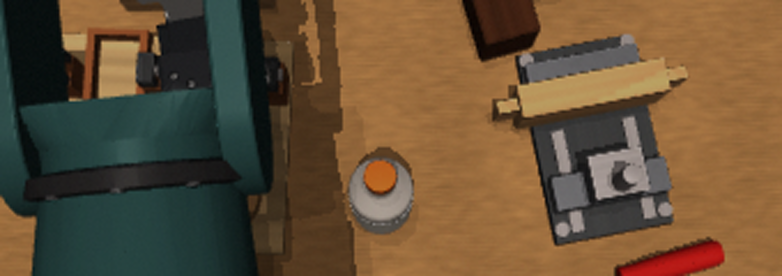

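View: jaw fully open (handle crop (627,175)), rail clear on the bed at crop (595,88); the arm hides the cradle. Rail centre ≈ (0.5935, −0.1975), top rect 31.5×139 mm as it should be.

```bash
python3 -m crank '[[0.3,[-0.039,-0.009,0],[0,0,-0.7]],[0.3,[-0.039,-0.009,0],[0,0,0]],[0.3,[-0.039,-0.009,0],[0,0,0]],[0.3,[-0.039,-0.009,0],[0,0,0]],[0.3,[-0.039,-0.009,0],[0,0,0]],[0.3,[-0.039,-0.009,0],[0,0,0]],[0.3,[-0.039,-0.009,0.01],[0,0,0]],[0.3,[-0.038,-0.009,0.02],[0,0,0]]]'
python3 -m crank '[[0.3,[0,0,0.03],[0,0,0]],[0.3,[0,0,0],[0,0,0]]]'
python3 go.py 0.5935 -0.1975 0.040 101.5;  python3 - <<'E'
from h import *
s=snap("wrist","w4"); w=xyz(s); X,Y,Z=w[...,0],w[...,1],w[...,2]
m=(Z>.06)&(Z<.069)&(X>.55)&(X<.65)&(Y>-.29)&(Y<-.1)
p=w[m];r=cv2.minAreaRect((p[:,:2]*1000).astype(np.float32)); print(len(p),r,np.median(p,0))
E
```

```text
time: 13.3
tool_pos: [0.598, -0.1995, 0.1875]
ee_rot: [3.138, 0.003, 1.785]
wrist_force: [0.3, 0.6, -0.7]
width: 0.0656
finger_force: 0.0
time: 13.5
tool_pos: [0.5942, -0.1975, 0.1499]
ee_rot: [-3.133, -0.006, 1.782]
wrist_force: [0.4, 0.0, -0.6]
width: 0.0661
finger_force: 0.0
t 13.5 pos [ 0.5942 -0.1975  0.1499] yaw [-179.5   -0.3  102.1] F [ 0.4  0.  -0.6] w 0.0661 ff 0.0
turn [-0.5 -0.3  0.6] then shift mm [ 1.000e-01 -6.000e-01  1.099e+02]
6331 ((620.619873046875, -183.57577514648438), (89.11869812011719, 154.802734375), 11.242101669311523) [ 0.59343128 -0.18754091  0.06444356]
```

```bash
python3 -m crank '[[0.3,[0,-0.001,0.035],[0,0,0.4]],[0.3,[0,0,0.035],[0,0,0]],[0.3,[0,0,0.02],[0,0,0]],[0.3,[0,0,0.01],[0,0,0]],[0.3,[0,0,0],[0,0,0]],[0.3,[0,0,0],[0,0,0]]]'
python3 go.py 0.5935 -0.1975 0.040 101.5
```

```text
time: 14.15
tool_pos: [0.5977, -0.1972, 0.0578]
ee_rot: [3.139, 0.002, 1.777]
wrist_force: [1.0, -0.0, -0.2]
width: 0.0657
finger_force: 0.0
t 14.15 pos [ 0.5977 -0.1972  0.0578] yaw [1.798e+02 1.000e-01 1.018e+02] F [ 1.  -0.  -0.2] w 0.0657 ff 0.0
turn [0.2 0.1 0.3] then shift mm [ 0.6 -4.2 17.8]
```

```bash
python3 -m crank '[[0.3,[0,-0.004,0.008],[0,0,0]],[0.3,[0,0,0.006],[0,0,0]],[0.3,[0,0,0.003],[0,0,0]],[0.3,[0,0,0],[0,0,0]],[0.3,[0,0,0],[0,0,0]]]'
python3 go.py 0.5935 -0.1975 0.040 101.5
python3 -m crank '[[1,[0,0,0],[0,0,0]],[1,[0,0,0],[0,0,0]],[1,[0,0,0],[0,0,0]],[1,[0,0,0],[0,0,0]],[1,[0,0,0],[0,0,0]],[1,[0,0,0],[0,0,0]],[1,[0,0,0],[0,0,0]]]'
python3 go.py 0.5935 -0.1975 0.040 101.5
```

```text
time: 14.65
tool_pos: [0.5924, -0.1981, 0.0384]
ee_rot: [-3.142, 0.0, 1.776]
wrist_force: [-0.2, 0.2, 0.8]
width: 0.0657
finger_force: 0.0
t 14.65 pos [ 0.5924 -0.1981  0.0384] yaw [-180.     0.   101.7] F [-0.2  0.2  0.8] w 0.0657 ff 0.0
turn [-0.   0.   0.2] then shift mm [ 0.3  1.2 -1.6]
time: 15.35
tool_pos: [0.5929, -0.198, 0.0387]
ee_rot: [3.14, 0.0, 1.776]
wrist_force: [0.9, -0.4, 0.1]
width: 0.032
finger_force: 30.0
t 15.35 pos [ 0.5929 -0.198   0.0387] yaw [179.9   0.  101.7] F [ 0.9 -0.4  0.1] w 0.032 ff 30.0
turn [0.1 0.  0.2] then shift mm [ 0.3  0.6 -1.3]
```

Gripped: width 32 mm, 30 N. Lift, then turn and carry high over the glue.

```bash
python3 -m crank '[[1,[0,0,-0.01],[0,0,0]],[1,[0,0,-0.025],[0,0,0]],[1,[0,0,-0.035],[0,0,0]],[1,[0,0,-0.04],[0,0,0]],[1,[0,0,-0.04],[0,0,0]],[1,[0,0,-0.03],[0,0,0]],[1,[0,0,-0.02],[0,0,-4]],[1,[0,0,0],[0,0,-8]]]'
python3 -m crank '[[1,[0,0,0],[0,0,-8]],[1,[0,0,0],[0,0,-8]],[1,[0,0,0],[0,0,-8]],[1,[0,0,0],[0,0,-8]],[1,[0,0,0],[0,0,-8]],[1,[0,0,0],[0,0,-8]],[1,[0,0,0],[0,0,-8]],[1,[0,0,0],[0,0,-8]]]'
python3 go.py 0.551 0.257 0.21 178
```

```text
time: 16.15
tool_pos: [0.5932, -0.1986, 0.2435]
ee_rot: [3.137, 0.005, 1.989]
wrist_force: [-0.4, 0.0, -2.5]
width: 0.0318
finger_force: 30.0
time: 16.95
tool_pos: [0.5916, -0.198, 0.2381]
ee_rot: [3.141, -0.002, 3.107]
wrist_force: [0.2, -0.0, -2.7]
width: 0.0318
finger_force: 30.0
t 16.95 pos [ 0.5916 -0.198   0.2381] yaw [ 1.80e+02 -1.00e-01  1.78e+02] F [ 0.2 -0.  -2.7] w 0.0318 ff 30.0
turn [ 0.  -0.1  0. ] then shift mm [ 56.4 453.3  28.1]
```

```bash
python3 -m crank '[[1,[0.003,0.02,0],[0,0,0]],[1,[0.005,0.038,0],[0,0,0]],[1,[0.005,0.04,0],[0,0,0]],[1,[0.005,0.04,0],[0,0,0]],[1,[0.005,0.04,0],[0,0,0]],[1,[0.005,0.04,0],[0,0,0]],[1,[0.005,0.04,0],[0,0,0]],[1,[0.005,0.04,0],[0,0,0]]]'
python3 -m crank '[[1,[0.005,0.04,0],[0,0,0]],[1,[0.005,0.04,0],[0,0,0]],[1,[0.005,0.04,0],[0,0,0]],[1,[0.005,0.03,0],[0,0,0]],[1,[0.003,0.005,0],[0,0,0]],[1,[0,0,0],[0,0,0]],[1,[0,0,0],[0,0,0]]]'
python3 go.py 0.551 0.257 0.12 178
python3 - <<'E'
from h import *
s=snap("wrist","w5"); cv2.imwrite("pics/w5.png",s["color"][:,:,::-1])
s=snap("scene","s5"); cv2.imwrite("pics/s5.png",cv2.resize(s["color"][100:290,300:560],None,fx=3,fy=3)[:,:,::-1])
E
```

```text
time: 17.75
tool_pos: [0.5647, 0.1036, 0.2385]
ee_rot: [-3.142, -0.001, 3.1]
wrist_force: [-0.6, 0.4, -2.4]
width: 0.0316
finger_force: 30.0
time: 18.45
tool_pos: [0.5491, 0.2563, 0.2384]
ee_rot: [-3.14, -0.0, 3.101]
wrist_force: [0.1, -0.4, -2.4]
width: 0.0318
finger_force: 30.0
t 18.45 pos [0.5491 0.2563 0.2384] yaw [-179.9   -0.   177.7] F [ 0.1 -0.4 -2.4] w 0.0318 ff 30.0
turn [-0.1 -0.  -0.3] then shift mm [ -1.9   0.8 118.4]
```

View pics/w5.png

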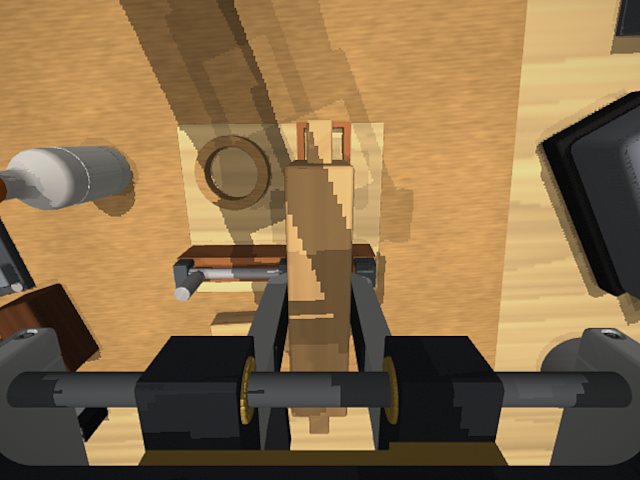

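View pics/s5.png

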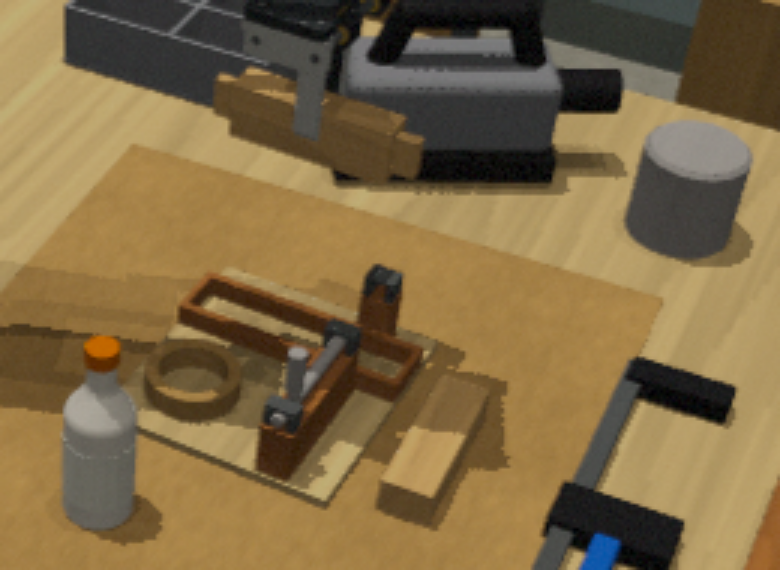

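Wrist: the rail hangs squarely above the channel, whose near end shows at (298–350,122). Scene: rail level, bolt drawn back, channel clear. A quick cross-check of the channel position with the wrist camera before lowering.

Run:
```python
from h import *
s=load("wrist2"); hsv=cv2.cvtColor(s["color"],cv2.COLOR_RGB2HSV); w=xyz(s)
for n in ("w5","wrist2"):
    s=load(n); hsv=cv2.cvtColor(s["color"],cv2.COLOR_RGB2HSV); w=xyz(s); X,Y,Z=w[...,0],w[...,1],w[...,2]
    m=(Z>.025)&(Z<.034)&(hsv[...,0]<12)&(hsv[...,1]>90)&(X>.44)&(X<.66)&(Y>.2)&(Y<.31)
    for x in np.arange(.44,.66,.02):
        q=np.sort(Y[m&(abs(X-x)<.004)])
        if len(q): print(n,round(x,2),len(q),q.min().round(4),q.max().round(4),((q.min()+q.max())/2).round(4))
    if m.any(): print("x",X[m].min(),X[m].max())
    if n=="w5":
        # tenon/bar end of held rail nearest the robot
        h=(Z>.22)&(Z<.275)&(Y>.22)&(Y<.29)&(X<.56)&(hsv[...,0]>8)
        print("held",X[h].min(),Y[h&(X<.5)].min(),Y[h&(X<.5)].max())
```

```text
w5 0.48 1 0.286 0.286 0.286
x 0.47754251111731577 0.5946795517545922
held 0.45780027114081534 0.24235763595073545 0.27458841479806295
wrist2 0.46 5 0.2345 0.2861 0.2603
wrist2 0.48 6 0.2336 0.2932 0.2634
wrist2 0.5 3 0.2406 0.2848 0.2627
wrist2 0.52 1 0.2916 0.2916 0.2916
wrist2 0.54 3 0.2834 0.2908 0.2871
wrist2 0.56 3 0.2827 0.2831 0.2829
wrist2 0.58 3 0.2306 0.2828 0.2567
wrist2 0.6 4 0.2816 0.2922 0.2869
wrist2 0.62 8 0.287 0.2917 0.2893
wrist2 0.64 5 0.2284 0.2809 0.2547
wrist2 0.66 2 0.2292 0.2359 0.2326
x 0.4484184688783555 0.6569365651331862
```

Run:
```python
from h import *
s=load("top0")
for r,a,b in((190,196,222),(200,195,221),(210,194,220),(220,193,219),(230,193,219),(240,192,218)):
    A,B=ray(s,a-.5,r,.03),ray(s,b+.5,r,.03); C=(A+B)/2; print(C[:2].round(4),(A-B)[1].round(4), "y at x=.551:",(C[1]-.035*(.5515-C[0])).round(4))
# keeper block top and guide: y of bar centre line vs seat x
for u,v in((199.7,169.7),(261.7,172)): print(ray(s,u,v,.076)-np.array([0,0,.076]))
```

```text
[0.5725 0.2572] 0.0603 y at x=.551: 0.258
[0.5499 0.2586] 0.0601 y at x=.551: 0.2586
[0.5274 0.26  ] 0.06 y at x=.551: 0.2592
[0.505  0.2614] 0.0599 y at x=.551: 0.2598
[0.4828 0.2605] 0.0597 y at x=.551: 0.2581
[0.4606 0.2619] 0.0596 y at x=.551: 0.2587
[ 6.05646162e-01  2.65961125e-01 -4.16333634e-17]
[ 6.01353863e-01  1.33649772e-01 -4.16333634e-17]
```

Channel centre ≈ (0.552, 0.258), yaw about −2.2°. Lower to just above the walls first.

```bash
python3 -m crank '[[1,[-0.003,0.002,0.02],[0,0,0]],[1,[0,0,0.035],[0,0,0]],[1,[0,0,0.035],[0,0,0]],[1,[0,0,0.035],[0,0,0]],[1,[0,0,0.025],[0,0,0]],[1,[0,0,0.012],[0,0,0]],[1,[0,0,0],[0,0,0]],[1,[0,0,0],[0,0,0]]]'
python3 go.py 0.552 0.2585 0.036 178
```

```text
time: 19.35
tool_pos: [0.5535, 0.2587, 0.0779]
ee_rot: [3.141, 0.002, 3.101]
wrist_force: [0.3, -0.0, -1.8]
width: 0.0318
finger_force: 30.0
t 19.35 pos [0.5535 0.2587 0.0779] yaw [1.800e+02 1.000e-01 1.777e+02] F [ 0.3 -0.  -1.8] w 0.0318 ff 30.0
turn [ 0.   0.1 -0.3] then shift mm [ 1.5 -0.3 41.9]
```

```bash
python3 -m crank '[[1,[0.001,0,0.01],[0,0,0]],[1,[0,0,0.01],[0,0,0]],[1,[0,0,0.01],[0,0,0]],[1,[0,0,0.007],[0,0,0]],[1,[0,0,0],[0,0,0]],[1,[0,0,0],[0,0,0]]]'
python3 -m crank '[[1,[0,0,0.002],[0,0,0]],[1,[0,0,0.001],[0,0,0]],[1,[0,0,0],[0,0,0]],[1,[0,0,0],[0,0,0]]]'
python3 go.py 0.552 0.2585 0.034 178
```

```text
time: 19.95
tool_pos: [0.5513, 0.2589, 0.0391]
ee_rot: [-3.141, -0.001, 3.102]
wrist_force: [0.5, -0.6, -2.3]
width: 0.0318
finger_force: 30.0
time: 20.35
tool_pos: [0.5516, 0.259, 0.0366]
ee_rot: [3.142, 0.0, 3.102]
wrist_force: [0.0, 0.3, -2.6]
width: 0.0315
finger_force: 30.0
t 20.35 pos [0.5516 0.259  0.0366] yaw [180.    0.  177.7] F [ 0.   0.3 -2.6] w 0.0315 ff 30.0
turn [ 0.   0.  -0.3] then shift mm [-0.4 -0.5  2.6]
```

```bash
python3 -m crank '[[1,[0,0,0.001],[0,0,0]],[1,[0,0,0.001],[0,0,0]],[1,[0,0,0],[0,0,0]],[1,[0,0,0],[0,0,0]]]'
python3 -m crank '[[1,[0,0,0.001],[0,0,0]],[1,[0,0,0],[0,0,0]],[1,[0,0,0],[0,0,0]]]'
```

```text
time: 20.75
tool_pos: [0.5514, 0.2589, 0.0344]
ee_rot: [-3.141, -0.0, 3.102]
wrist_force: [-0.9, 0.1, -2.2]
width: 0.0316
finger_force: 30.0
time: 21.05
tool_pos: [0.5517, 0.2591, 0.0337]
ee_rot: [3.141, 0.001, 3.102]
wrist_force: [-0.3, -0.5, -1.6]
width: 0.0318
finger_force: 30.0
```

```bash
python3 -m crank '[[1,[0,0,0.001],[0,0,0]],[1,[0,0,0],[0,0,0]],[1,[0,0,0],[0,0,0]]]'
```

```text
time: 21.35
tool_pos: [0.5517, 0.2591, 0.0337]
ee_rot: [3.141, 0.001, 3.102]
wrist_force: [-3.4, -1.1, 6.1]
width: 0.0316
finger_force: 30.0
```

Contact felt: 6 N up, height stalled at 0.0337, exactly the predicted seating height. Release and rise.

```bash
python3 -m crank '[[0.35,[0,0,-0.0005],[0,0,0]],[0.35,[0,0,0],[0,0,0]],[0.35,[0,0,0],[0,0,0]],[0.35,[0,0,0],[0,0,0]],[0.35,[0,0,-0.02],[0,0,0]],[0.35,[0,0,-0.04],[0,0,0]],[0.35,[0,0,-0.04],[0,0,0]],[0.35,[0,0,-0.04],[0,0,0]]]'
python3 -m crank '[[0.35,[0,0,-0.03],[0,0,0]],[0.35,[0,0,0],[0,0,0]]]'
python3 go.py 0.6035 0.121 0.092 178
python3 - <<'E'
from h import *
s=snap("wrist","w6"); w=xyz(s); X,Y,Z=w[...,0],w[...,1],w[...,2]
m=(Z>.05)&(Z<.066)&(abs(X-.55)<.1)&(abs(Y-.258)<.03)
p=w[m]; print(len(p),np.median(p,0)); r=cv2.minAreaRect((p[:,:2]*1000).astype(np.float32)); print(r)
cv2.imwrite("pics/w6.png",s["color"][:,:,::-1])
E
```

```text
time: 22.15
tool_pos: [0.5512, 0.2589, 0.174]
ee_rot: [-3.141, -0.001, 3.102]
wrist_force: [1.2, -0.2, -0.7]
width: 0.0611
finger_force: 0.0
time: 22.35
tool_pos: [0.554, 0.26, 0.2094]
ee_rot: [3.137, 0.011, 3.102]
wrist_force: [0.2, -0.3, 0.4]
width: 0.0609
finger_force: 0.0
t 22.35 pos [0.554  0.26   0.2094] yaw [179.8   0.6 177.7] F [ 0.2 -0.3  0.4] w 0.0609 ff 0.0
turn [ 0.2  0.6 -0.3] then shift mm [ -54.3 -137.1  117.4]
4697 [0.54122385 0.25907857 0.05937488]
((550.023193359375, 258.7751770019531), (32.059505462646484, 178.9469451904297), 87.58013916015625)
```

View pics/w6.png

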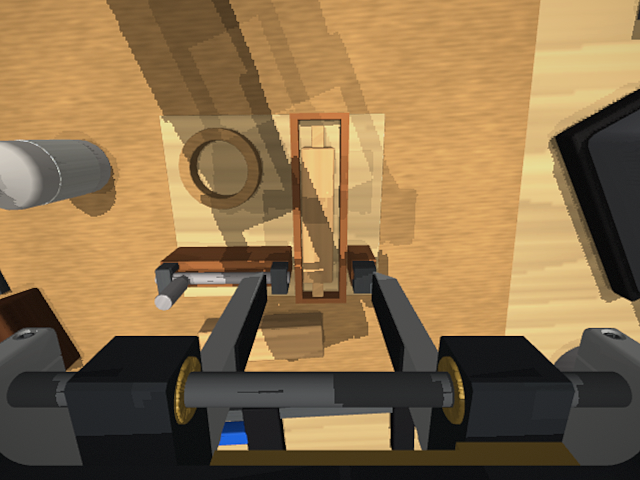

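Wrist view: the rail sits in the channel at (320,210), top measured at 59.4 mm (must be 60), upright; bolt handle at (165,302). Now to the bolt handle.

```bash
python3 -m crank '[[0.3,[-0.013,-0.034,0],[0,0,0]],[0.3,[-0.013,-0.034,0],[0,0,0]],[0.3,[-0.013,-0.034,0],[0,0,0]],[0.3,[-0.013,-0.034,0],[0,0,0]],[0.3,[0,0,0],[0,0,0]],[0.3,[0,0,0],[0,0,0]]]'
python3 go.py 0.6035 0.121 0.092 178
```

```text
time: 23.0
tool_pos: [0.5973, 0.1205, 0.2004]
ee_rot: [3.142, -0.004, 3.1]
wrist_force: [-0.3, 1.3, 0.8]
width: 0.0659
finger_force: 0.0
t 23.0 pos [0.5973 0.1205 0.2004] yaw [180.   -0.2 177.6] F [-0.3  1.3  0.8] w 0.0659 ff 0.0
turn [ 0.  -0.2 -0.4] then shift mm [ -6.2   0.7 108.4]
```

```bash
python3 -m crank '[[0.3,[-0.006,0.001,0.02],[0,0,0]],[0.3,[0,0,0.035],[0,0,0]],[0.3,[0,0,0.035],[0,0,0]],[0.3,[0,0,0.013],[0,0,0]],[0.3,[0,0,0],[0,0,0]],[0.3,[0,0,0],[0,0,0]]]'
python3 go.py 0.6035 0.121 0.091 178
```

```text
time: 23.6
tool_pos: [0.6045, 0.1226, 0.101]
ee_rot: [3.141, 0.001, 3.103]
wrist_force: [-0.6, 0.0, -0.1]
width: 0.0658
finger_force: 0.0
t 23.6 pos [0.6045 0.1226 0.101 ] yaw [1.800e+02 1.000e-01 1.778e+02] F [-0.6  0.  -0.1] w 0.0658 ff 0.0
turn [ 0.   0.1 -0.2] then shift mm [ 0.9 -1.7 10. ]
```

```bash
python3 -m crank '[[1,[0.001,-0.001,0.008],[0,0,0]],[1,[0,0,0],[0,0,0]],[1,[0,0,0],[0,0,0]],[1,[0,0,0],[0,0,0]],[1,[0,0,0],[0,0,0]],[1,[0,0,0],[0,0,0]],[1,[0,0,0],[0,0,0]],[1,[0,0,0],[0,0,0]]]'
python3 -m crank '[[1,[0,0.008,0],[0,0,0]],[1,[0,0.01,0],[0,0,0]],[1,[0,0.01,0],[0,0,0]],[1,[0,0.01,0],[0,0,0]],[1,[0,0.01,0],[0,0,0]],[1,[0,0.01,0],[0,0,0]],[1,[0,0.008,0],[0,0,0]],[1,[0,0,0],[0,0,0]]]'
python3 go.py 0.606 0.201 0.091 178
```

```text
time: 24.4
tool_pos: [0.6032, 0.1212, 0.0921]
ee_rot: [3.141, 0.0, 3.102]
wrist_force: [0.4, 0.7, 0.6]
width: 0.0155
finger_force: 30.0
time: 25.2
tool_pos: [0.6053, 0.1893, 0.0921]
ee_rot: [3.139, -0.0, 3.104]
wrist_force: [-2.5, 1.7, 2.8]
width: 0.0154
finger_force: 30.0
t 25.2 pos [0.6053 0.1893 0.0921] yaw [179.8  -0.  177.8] F [-2.5  1.7  2.8] w 0.0154 ff 30.0
turn [ 0.2 -0.  -0.2] then shift mm [-0.3 11.7  1.1]
```

```bash
python3 -m crank '[[1,[0,0.006,0],[0,0,0]],[1,[0,0.005,0],[0,0,0]],[1,[0,0,0],[0,0,0]]]'
python3 -m crank '[[1,[0,0.002,0],[0,0,0]],[1,[0,0.002,0],[0,0,0]],[1,[0,0,0],[0,0,0]]]'
python3 -m crank '[[1,[0,0.002,0],[0,0,0]],[1,[0,0,0],[0,0,0]]]'
```

```text
time: 25.5
tool_pos: [0.6056, 0.1985, 0.0921]
ee_rot: [3.141, -0.001, 3.102]
wrist_force: [-3.7, -1.4, 4.1]
width: 0.0154
finger_force: 30.0
time: 25.8
tool_pos: [0.6057, 0.2011, 0.0921]
ee_rot: [-3.14, -0.001, 3.102]
wrist_force: [-4.6, -3.6, 5.2]
width: 0.0153
finger_force: 30.0
time: 26.0
tool_pos: [0.6057, 0.2011, 0.0921]
ee_rot: [-3.137, -0.002, 3.101]
wrist_force: [-6.6, -7.0, 5.5]
width: 0.0154
finger_force: 30.0
```

```bash
python3 -m crank '[[1,[0,0.002,0],[0,0,0]],[1,[0,0,0],[0,0,0]]]'
python3 -m crank '[[0.3,[0,-0.003,0],[0,0,0]],[0.3,[0,0,0],[0,0,0]],[0.3,[0,0,0],[0,0,0]],[0.3,[0,0,0],[0,0,0]],[0.3,[0,0,0],[0,0,0]],[0.3,[0,0,-0.03],[0,0,0]],[0.3,[0,0,-0.04],[0,0,0]],[0.3,[0,0,-0.04],[0,0,0]]]'
python3 -m crank '[[0.3,[0.04,-0.02,-0.02],[0,0,0]],[0.3,[0.04,-0.03,-0.01],[0,0,0]],[0.3,[0.04,-0.03,0],[0,0,0]],[0.3,[0.04,-0.03,0],[0,0,0]],[0.3,[0,0,0],[0,0,0]],[0.3,[0,0,0],[0,0,0]]]'
python3 - <<'E'
from meas import *
from bench import robot
s=snap("scene","s7"); cv2.imwrite("pics/s7.png",cv2.resize(s["color"][150:390,220:560],None,fx=2.3,fy=2.3)[:,:,::-1])
print("bolt h",handles(s,.09,.13,(.57,.64,.1,.26)))
print("jaw h",handles(s,.085,.13,(.45,.65,-.3,-.1))); o=robot.get_obs(); print(o["tool_pos"],o["wrist_force"],o["width"])
E
```

```text
time: 26.2
tool_pos: [0.6057, 0.2011, 0.0921]
ee_rot: [-3.133, -0.002, 3.1]
wrist_force: [-5.7, -12.0, 6.5]
width: 0.0151
finger_force: 30.0
time: 27.0
tool_pos: [0.6058, 0.203, 0.2023]
ee_rot: [-3.141, -0.002, 3.102]
wrist_force: [1.1, 0.4, 0.3]
width: 0.0661
finger_force: 0.0
time: 27.6
tool_pos: [0.4426, 0.0997, 0.2324]
ee_rot: [3.141, 0.002, 3.101]
wrist_force: [0.4, 0.4, 0.5]
width: 0.0659
finger_force: 0.0
bolt h (81, array([0.6072, 0.1966, 0.11  ]), array([0.5986, 0.1894, 0.0905]), array([0.6137, 0.2113, 0.1264]))
jaw h (135, array([ 0.5064, -0.2212,  0.1067]), array([ 0.4947, -0.2292,  0.0851]), array([ 0.5142, -0.2085,  0.1227]))
[0.4434499  0.10005298 0.23232162] [-0.50669037  0.36381399  0.67167257] 0.06601230206835773
```

View pics/s7.png

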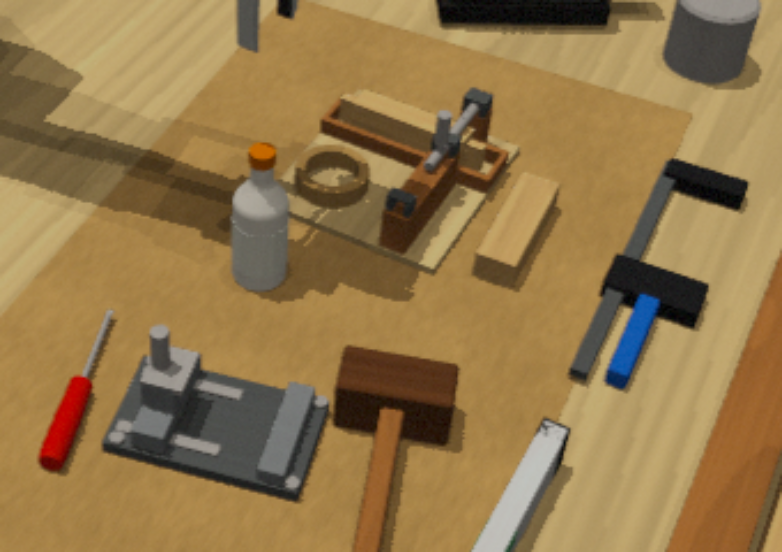

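The rail is seated in the channel at crop (395,120). The bolt runs across it into the keeper at (477,103), the vise jaw is open at (165,375), and the bystanders haven't moved. Handing in.

```bash
python3 -c "
from bench import robot; print(robot.close_job())"
```

```text
the job is handed in; nothing more can be done
None
```

The job is handed in: the vise jaw is open (54.7 mm of travel), the rail is upright on the channel floor, the bolt is home against its stop in the keeper (80 mm of travel), and the bystanders look unmoved in the last picture; it took about 28 of the 64 s allowed.

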